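Index the adapter table to the orange adapter

ROBOT

A 6-joint arm with a two-finger parallel gripper is mounted at the origin on the work surface. World frame = base frame: x ahead of the robot, y to its left, z up, the work surface at z = 0. Lengths are in m, angles in rad, forces in N, time in s.
With the tool pointing down it reaches from about 0.2 to 0.875 m from the base axis. Payload 3.4 kg.
Tool frame: the origin (TCP) lies between the finger pads; the fingertips stand 25 mm ahead of it and the grasp point (between the pads) lies 6 mm ahead of it (r.nose_length is the z of the fingertips in the tool frame, in m); z points along the fingers, y is the line along which they close (so a half turn about z gives the same grasp; the last joint's range is limited). The gripper opens to 94 mm and grips with 3 to 60 N. Pads are 16 mm wide; open, the fingers measure 119 mm over their backs; the gripper's body (75 mm by 177 mm) begins 78 mm behind the grasp point.
Start: joints at [1.109, 0.276, 1.505, -0, 1.361, -0.121], TCP at [0.192, 0.542, 0.23] pointing down, gripper open.
Joint ranges: [-2.89, 2.89], [-0.75, 2.08], [0.22, 2.7], [-1.18, 4.32], [0.11, 2.71], [-2.7, 2.7]. Speed limits (rad/s): [2.57, 2.57, 3.14, 3.14, 3.14, 3.14].

INTERFACE

Orientations are given as a unit quaternion [w, x, y, z].
In Python, from plant import r, gripper_to, inverse_kinematics, vision, models, telemetry gives the robot as it stands. Calls block until the motion is done:
- r.move_to(position, orientation): joint-space move of the TCP to a pose.
- r.move_l(position, rot=None, vel=0.15, guard=None): straight line of the TCP; rot=None keeps the orientation; vel is the mean speed in m/s. With guard (N) it stops when the force on the tool has changed by that much, and returns True; else False.
- r.movej(angles): joint-space move.
- gripper_to(opening, f_grip=None): finger opening in m; f_grip is the grip in N (None keeps the last); returns when the fingers have stopped.
- r.hold(seconds).
- inverse_kinematics(position, orientation): joint angles nearest the present ones, or None.
- vision.snapshot(name): name is "scene" or "side" or "wrist"; returns the picture (384x512x3 uint8, red, green, blue); there is no depth.
- vision.get_calibration(name): a dict with "fx", "fy", "cx", "cy" (pixels), "position" and "orientation" of the camera in the world. Camera axes: x right, y down, z forward; pixel columns grow to the right and rows downward; lengths in m; the calibration is good to about 2 mm. A picture is of the moment at which its call begins: read the wrist's pose just before it. get_calibration takes no time and is no camera call; for the wrist camera it gives the pose at the moment of the call.
A pose or a line that the arm cannot do raises r.PlanningError and nothing moves.
- r.sign_off(): hands the job in, once; it reports no verdict.
Trained networks look in the newest picture that a camera, given by its name, has taken for a name from the list of things; names that differ only in an ending like _2 or _b are one class to them, and where a whole thing is asked for, a point or a joint stands for the part that bears it (a point fixed in the world has none). Each returns a list of dicts, best first, with "score" (0 to 1); they miss things now and then, are a little off and sometimes report something else, mostly with a low value. They report only what shows in the picture. A call takes as long as a camera call. They do not tell look-alikes from the thing itself.
- models.boxes_of(thing, camera): "at" ([x, y, z] in m, in world coordinates, good to about 4 mm: the middle of the surface that is visible of it).
- models.regions_of(thing, camera): "pixels" (384x512 bool, what is visible of it).
- models.mark_of(thing, camera): "at" ([x, y, z] in m, in world coordinates, good to about 4 mm: a listed point, or the origin of a listed thing).
Readings, each from a call of its own:
- telemetry.current_t(): time.
- telemetry.current_joints(): joint angles.
- telemetry.current_dq(): joint speeds.
- telemetry.current_joint_efforts(): joint torques, N m.
- telemetry.current_ee_pos(): TCP position.
- telemetry.current_tool_rot(): TCP orientation.
- telemetry.current_wrist_force(): force on the tool from outside, world axes, zero at the start.
- telemetry.current_torque(): the same for the moment, N m.
- telemetry.current_opening(): finger opening in m.
Only numpy, scipy, OpenCV 4.12 (cv2) and the standard library are available. Lean on these libraries where they do the work, as an engineer would, in place of code of your own. Each camera call takes 0.05 s, during which the arm holds its last target. There are 200 camera calls.

TASK

On the prosthetics bench, push the round index table by one of its yellow posts to its next detent position, whichever way round brings the orange adapter directly to the red pointer. Leave the table at rest in that detent, with the orange and the blue adapter both still standing in their own pockets; never lift or tip them.

Things in the scene. Friction and masses are not known exactly. Their poses are not given: they have to be found in the camera images.
- index_base: Grey fixed base of the index table; origin on the turning axis at bench level, z up. Red pointer cone on its own -x side, 144-188 mm from the axis, up to 62 mm high; detent housing with a brass pin on the +x side, up to 180 mm out and 42 mm high. The disc on it: aluminium, 270 mm across, upper face 45 mm above the bench. Four yellow posts, 16 mm thick, stand 55 mm above the disc, 115 mm from the axis.
- index_disc (a joint): Disc angle (rad), positive anticlockwise from above, 0 at start. Posts at joint + 45, 135, 225, 315 degrees in the base's frame; pockets at joint + 0, 90, 180, 270. Sprung detents at -1.57, 0, +1.57, stops at +-1.85. Pushed beyond about 1.1 rad, the spring draws it on into the next detent by itself; let go nearer half-way it may stay or spring back. Pushing a post takes under 12 N.
- orange_adapter_mid (a point): Centre, half-way up, of the orange prosthesis adapter: round, 42 mm in diameter, steel square on top, 45 mm high in all. Stands loose in a disc pocket (black ring 55 mm outside, 47 inside, 8 mm high, centred 65 mm from the axis), at +90 or -90 degrees in the base's frame at the start. The pockets at 0 and 180 (the pointer) are empty.
- blue_adapter_mid (a point): Centre, half-way up (67.5 mm above the bench), of the same adapter in blue, loose in the pocket opposite the orange one. Both ride round with the disc.
Things that resemble listed ones, but are neither listed nor needed, are in the scene too. Of the things that look like the part that bears orange_adapter_mid, the smallest one is meant.

How it is judged:
By the outcome, as a careful person would: the job done as asked, in the order asked, and still so for the second after the job is handed in, with the robot touching nothing.
It also fails if it takes over 35 s, if anything falls off the work surface, if the arm or the gripper's body presses on something with over 40 N, if the wrist force passes 120 N, or if a joint passes its speed limit or range.

## Working session

There is one attempt and no reset: what is moved stays moved. The work goes in short steps, each a Python script; the robot and the scene stay as the last script left them, time stands still between calls to the robot, and variables do not carry over. Pictures are saved under pics/ and viewed, on a budget of 10 in all, crops included, one or two more only if the job needs it, and the job is handed in when it is done.

```bash
mkdir -p pics; ls
python3 - <<'E'
from plant import r,vision,models,telemetry
import cv2,numpy as np
for c in("scene","side"):
    im=vision.snapshot(c); cv2.imwrite(f"pics/{c}0.png",cv2.cvtColor(im,cv2.COLOR_RGB2BGR))
    for t in("index_base","index_disc","orange_adapter_mid","blue_adapter_mid"):
        print(c,t,[(np.round(d["at"],3),round(d["score"],2)) for d in models.mark_of(t,c)] if t!="index_disc" else [(np.round(d["at"],3),round(d["score"],2)) for d in models.boxes_of(t,c)])
print(telemetry.current_t(),telemetry.current_tool_rot())
E
```

```text
pics
scene index_base [(array([0.556, 0.11 , 0.002]), 0.88)]
scene index_disc [(array([0.577, 0.087, 0.044]), 0.92)]
scene orange_adapter_mid [(array([0.598, 0.163, 0.068]), 0.84), (array([0.502, 0.42 , 0.028]), 0.72), (array([0.833, 0.029, 0.028]), 0.59)]
scene blue_adapter_mid [(array([0.527, 0.057, 0.07 ]), 0.63)]
side index_base [(array([ 0.559,  0.104, -0.002]), 0.74)]
side index_disc [(array([0.558, 0.082, 0.044]), 0.63)]
side orange_adapter_mid [(array([0.83 , 0.026, 0.03 ]), 0.83), (array([0.598, 0.159, 0.066]), 0.76), (array([0.497, 0.422, 0.03 ]), 0.65), (array([0.528, 0.053, 0.071]), 0.62)]
side blue_adapter_mid [(array([0.524, 0.053, 0.073]), 0.54)]
0.5 [2.19085041e-05 1.69576109e-01 9.85517094e-01 1.81123710e-05]
```

View pics/scene0.png

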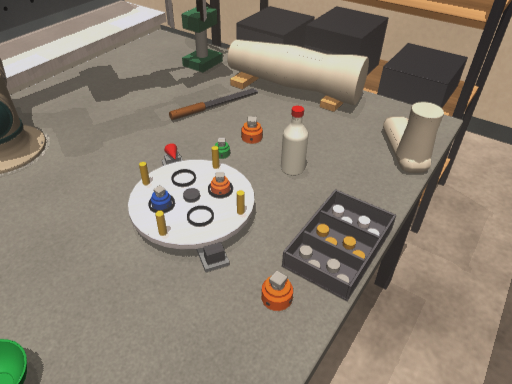

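View pics/side0.png

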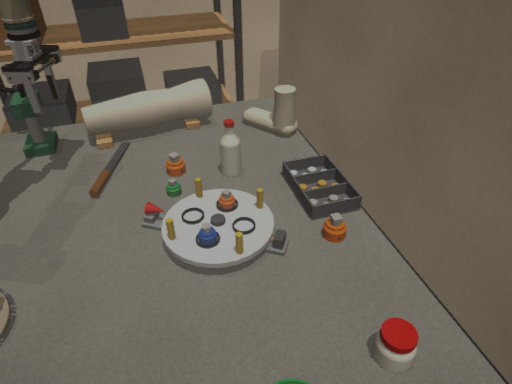

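The views show the table with orange at scene pixel (220,185) and blue at (160,200). The pointer is at (172,153), the housing at (213,257), and the posts at (144,174), (215,157), (240,202) and (161,223). A bottle stands nearby at (294,140), with a green object at (222,148). Next I refine the geometry by back-projecting.

```bash
cat > h.py <<'E'
import numpy as np,cv2
from plant import r,vision,models,telemetry,gripper_to,inverse_kinematics
from scipy.spatial.transform import Rotation as R
def ray(c,px,z):
    k=vision.get_calibration(c);q=k["orientation"]
    d=R.from_quat(q,scalar_first=True).apply([(px[0]-k["cx"])/k["fx"],(px[1]-k["cy"])/k["fy"],1]);p=np.array(k["position"])
    return p+d*(z-p[2])/d[2]
def yellow(c):
    im=vision.snapshot(c);h=cv2.cvtColor(im,cv2.COLOR_RGB2HSV)
    m=cv2.inRange(h,(19,150,90),(30,255,255))
    n,l,s,ce=cv2.connectedComponentsWithStats(m)
    return im,[(s[i,:5],ce[i]) for i in range(1,n) if s[i,4]>25]
E
python3 - <<'E'
from h import *
C=np.array([.561,.108])
def show(n,p): d=p[:2]-C; print(n,p.round(3),"r",np.hypot(*d).round(3),"ang",np.degrees(np.arctan2(d[1],d[0])).round(1))
for c,ptr,hs,ex in(("scene",(172,153),(213,252),dict(bottle=(294,165),green=(222,152))),("side",(154,210),(280,240),dict(bottle=(231,165),green=(174,188)))):
    im,y=yellow(c)
    for s,ce in y:
        p=ray(c,ce,.0725)
        if np.hypot(*(p[:2]-C))<.15: show(c+" post",p)
    show("ptr",ray(c,ptr,.05));show("hous",ray(c,hs,.035))
    for k in ex: show(k,ray(c,ex[k],.02))
E
```

```text
scene post [0.536 0.223 0.073] r 0.117 ang 102.4
scene post [0.445 0.087 0.073] r 0.118 ang -169.6
scene post [0.672 0.13  0.073] r 0.114 ang 11.4
scene post [ 0.581 -0.004  0.073] r 0.114 ang -80.0
ptr [0.425 0.196 0.05 ] r 0.162 ang 147.0
hous [0.689 0.019 0.035] r 0.156 ang -34.7
bottle [0.67  0.359 0.02 ] r 0.274 ang 66.5
green [0.495 0.3   0.02 ] r 0.204 ang 109.0
side post [0.54  0.229 0.073] r 0.123 ang 99.9
side post [0.676 0.136 0.073] r 0.118 ang 13.5
side post [0.448 0.098 0.073] r 0.113 ang -175.2
ptr [0.42  0.192 0.05 ] r 0.164 ang 149.2
hous [0.686 0.012 0.035] r 0.158 ang -37.6
bottle [0.662 0.374 0.02 ] r 0.285 ang 69.2
green [0.482 0.31  0.02 ] r 0.217 ang 111.2
```

The pointer is at about 146° and orange at about 56°, so the disc must turn +90° (anticlockwise). I'll loosely cage the post at −79° between the open fingers, with 12 mm of play each side. The rear finger will push it round, and the front one limits any overshoot when the spring snaps in.

```bash
cat >> h.py <<'E'
C=np.array([.560,.1085]);RAD=.115;A0=-79.0
def pose(a,z):
    t=np.radians(a); phi=np.radians((a+180)/2)   # tool y along the tangent a+90
    return [C[0]+RAD*np.cos(t),C[1]+RAD*np.sin(t),z],[0,np.cos(phi),np.sin(phi),0]
E
python3 - <<'E'
from h import *
for a in(-79,-30,15):
    q=inverse_kinematics(*pose(a,.088)); print(np.round(q,2))
gripper_to(.042)
r.move_to(*pose(A0,.20))
print(telemetry.current_t(),telemetry.current_ee_pos(),telemetry.current_opening())
cv2.imwrite("pics/w1.png",cv2.cvtColor(vision.snapshot("wrist"),cv2.COLOR_RGB2BGR))
im,y=yellow("wrist")
for s,ce in y: print(s,ray("wrist",ce,.0725).round(3))
E
```

```text
[-0.13  0.4   1.7  -0.    1.04 -0.32]
[-0.03  0.5   1.51 -0.    1.13 -1.08]
[ 0.1   0.53  1.45 -0.    1.16 -1.73]
3.9167 [ 0.58190657 -0.00344384  0.20010062] 0.04189511059819304
[497  30  15  24 193] [0.789 0.188 0.073]
[296  33  25  18 133] [0.604 0.15  0.073]
[506  60   6  21  91] [0.804 0.166 0.073]
[376  70  17  19  73] [0.685 0.136 0.073]
[119  72  17  18 199] [0.437 0.085 0.073]
[249 196  14  14  64] [ 0.586 -0.014  0.073]
[172 315   5  14  35] [ 0.515 -0.19   0.073]
[333 317   5  12  34] [ 0.716 -0.151  0.073]
```

View pics/w1.png

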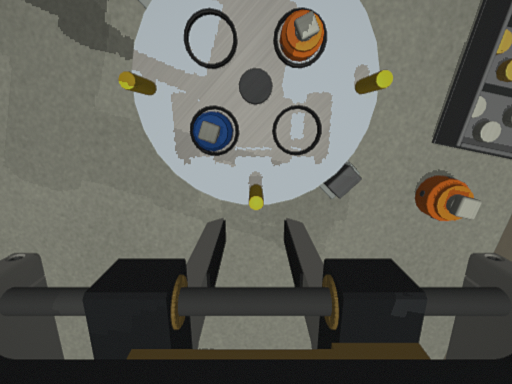

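The wrist view shows post tops at (127,80), (385,79) and (257,203), and the hub at (256,86). The target post is centred between the fingers laterally. I'll check these against z=0.1, then descend and push if they agree.

Run:
```python
from h import *
P=[ray("wrist",p,.1) for p in((127,80),(385,79),(257,202))]
for p in P: d=p[:2]-C; print(p.round(3),np.hypot(*d).round(4),np.degrees(np.arctan2(d[1],d[0])).round(1))
c=(P[0]+P[1])[:2]/2; print("centre",c, "hub",ray("wrist",(256,86),.05))
if np.hypot(*(P[2][:2]-pose(A0,0)[0][:2]))>.009: raise SystemExit("disagree")
print(r.move_l(pose(A0,.088)[0],vel=.08,guard=8),telemetry.current_ee_pos(),telemetry.current_wrist_force().round(1),telemetry.current_t())
```

```text
[0.45  0.083 0.1  ] 0.1131 -167.2
[0.675 0.128 0.1  ] 0.1168 9.9
[ 0.586 -0.006  0.1  ] 0.117 -77.4
centre [0.56240632 0.1059393 ] hub [0.56260455 0.10672101 0.05      ]
False [ 0.58237335 -0.00441797  0.08854373] [-0.9  0.8  0.4] 5.5667
```

```bash
sed -i 's/C=np.array(\[.560,.1085\]);RAD=.115;A0=-79.0/C=np.array([.562,.107]);RAD=.115;A0=-78.7/' h.py
python3 - <<'E'
from h import *
for d in (7,14,21,28,35,42,49,56,63,70,77,84,90,92,90):
    p,q=pose(A0+d,.088); r.move_l(p,q,vel=.05)
    f=telemetry.current_wrist_force(); print(d,np.round(f,1),round(telemetry.current_t(),2))
    if np.linalg.norm(f)>30: print("STOP");break
r.hold(.5);print(telemetry.current_wrist_force().round(1))
for c in("scene","side","wrist"): cv2.imwrite(f"pics/{c}2.png",cv2.cvtColor(vision.snapshot(c),cv2.COLOR_RGB2BGR))
E
```

```text
7 [-1.3  0.1  1. ] 6.04
14 [-4.5 -1.8  1.6] 6.47
21 [-3.2 -1.2  2.5] 6.91
28 [-2.4 -0.5  1.3] 7.34
35 [-0.9 -1.  -0.7] 7.78
42 [-0.5  0.4 -0.6] 8.21
49 [-0.6  0.1 -0. ] 8.64
56 [-0.  -0.5 -0.5] 9.07
63 [-0.1 -0.2  1. ] 9.51
70 [-0.3 -0.6 -0.7] 9.94
77 [-0.7  5.1  0.1] 10.38
84 [ 0.3 -0.1  0.3] 10.81
90 [-0.5 -0.3 -0.1] 11.2
92 [-0.1 -0.6 -0.5] 11.45
90 [ 0.8 -0.2  0.6] 11.7
[ 0.6 -0.2  0. ]
```

View pics/wrist2.png

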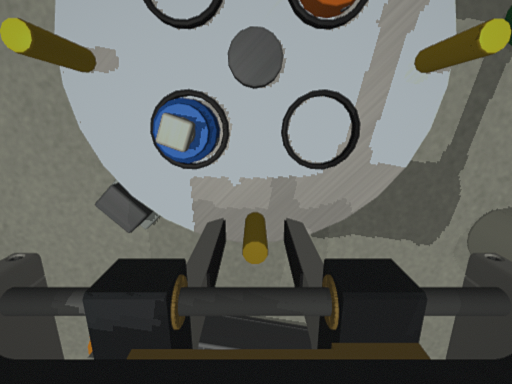

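View pics/side2.png

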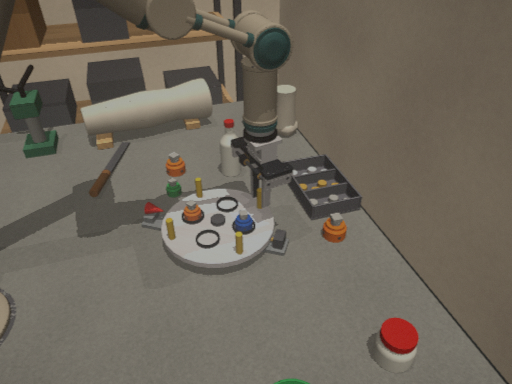

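Orange now sits at the pointer (side 192,211) and blue beside the housing (244,222). The post is centred between the fingers without contact. I'll lift straight up and verify.

Run:
```python
from h import *
r.move_l(pose(A0+90,.24)[0],vel=.1)
r.hold(.5)
im,y=yellow("side");cv2.imwrite("pics/side3.png",cv2.cvtColor(im,cv2.COLOR_RGB2BGR))
for t in("orange_adapter_mid","blue_adapter_mid"):
    for d in models.mark_of(t,"side"):
        e=np.array(d["at"][:2])-C; print(t,np.round(d["at"],3),np.hypot(*e).round(3),np.degrees(np.arctan2(e[1],e[0])).round(1))
for s,ce in y:
    p=ray("side",ce,.0725);e=p[:2]-C
    if np.hypot(*e)<.15: print("post",np.degrees(np.arctan2(e[1],e[0])).round(1))
print(telemetry.current_t(),telemetry.current_wrist_force())
cv2.imwrite("pics/w3.png",cv2.cvtColor(vision.snapshot("wrist"),cv2.COLOR_RGB2BGR))
```

```text
orange_adapter_mid [0.825 0.026 0.026] 0.275 -17.2
orange_adapter_mid [0.497 0.422 0.032] 0.322 101.6
orange_adapter_mid [0.507 0.142 0.068] 0.065 148.0
blue_adapter_mid [0.618 0.068 0.072] 0.069 -35.0
post 101.2
post 18.8
post -171.7
post -71.6
14.6667 [-0.64814018  0.07440836  1.14725106]
```

View pics/w3.png

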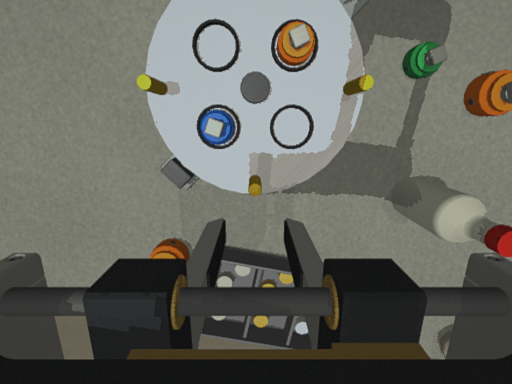

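The view shows the post (255,185) in line with the hub (256,87). Both adapters stand in their rings, orange at (295,44) and blue at (216,127), and the robot is clear.

```bash
python3 -c "
from h import *
r.sign_off()"
```

```text
the job is handed in; nothing more can be done
```

I turned the table one detent anticlockwise (+90°), so the orange adapter now stands at the red pointer, and handed the job in after about 15 s on the robot's clock. I pushed one yellow post with the open gripper loosely around it. The highest force in the readings taken after each step was about 5 N.

**Last checks, after lifting clear:**
- **Orange adapter:** at 148°, 65 mm from the axis; the pointer is at about 146–149°.
- **Blue adapter:** opposite, at -35°, about 67 mm from the axis.
- **Standing:** both were upright in their own pockets in the wrist picture.
- **Detent:** in the wrist picture the pushed post lines up with the hub at the +90° position to within about 1°. The disc angle itself was not read directly.
- **Robot:** clear of everything, with wrist force near zero.

**Where readings disagreed:** two of the four post angles from the side camera came out about 8° off (18.8° and -71.6°, where about 11° and -79° were expected). I put this down to partial colour masks, since the other two posts (101.2° and -171.7°) and the wrist picture agree with the detent.

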